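Roll a flatted shaft in its V-blocks and lock it flat-side up

ROBOT

A 6-joint arm with a two-finger parallel gripper is mounted at the origin on the work surface; the furniture and walls round the work are solid. World frame = base frame: x ahead of the robot, y to its left, z up, the work surface at z = 0. Lengths are in mm, angles in rad, forces in N, time in s.
With the tool pointing down it reaches from about 350 to 725 mm from the base axis. Payload 4.3 kg.
Tool frame: the origin (TCP) lies at the very end of the fingers, on their centre line; the grasp point (between the pads) lies 19 mm behind it; z points along the fingers, y is the direction in which the jaws open and shut (so a half turn about z gives the same grasp; the last joint's range is limited). The gripper opens to 85 mm and grips with 20 to 120 N. Pads are 22 mm wide; open, the fingers measure 114 mm over their backs; the gripper's body (76 mm by 85 mm) begins 54 mm behind the grasp point. The pads swing forward as they close: fully open they stand 13 mm farther back than shut.
Start: joints at [-1.212, 0.377, 0.081, 1.274, 0, 1.46], TCP at [259.811, -512.996, 231.329] pointing down, gripper open.
Joint ranges: [-2.72, 2.72], [-0.84, 1.66], [-1.02, 1.22], [-1.77, 2.12], [-1.37, 1.28], [-3.14, 3.14]. Speed limits (rad/s): [2.57, 2.57, 3.14, 3.14, 3.14, 3.14].

INTERFACE

Orientations are given as a unit quaternion [x, y, z, w].
In Python, from rig import env, eyes, close_job gives the robot as it stands.
- The arm moves only by the tool carry_out, never from a script. Its argument "deltas" is a list of rows, each a list of 2 entries, a list of its own where there are three numbers: the shift along the tool's x, y, z in cm, then the turn about the tool's z in degrees. In form: [[[x, y, z], yaw], ...]. A call has 1 to 5 rows; each row shifts and turns the commanded pose from where the row before left it, along the tool's axes as they then stand; what a row does not reach is not made up. A row lasts 1/10 s, in which the tool goes at most 50 mm and 8.59 degrees, less where a joint would pass 70% of its speed; a pose out of reach is approached as far as the arm can. A call with a gripper value outside its range is refused whole. "claw" is the finger opening in cm, from 0 to 8.54, set as the call begins (left out, the last holds). The fingers move at their own pace and stop on an object; "newtons" is the grip in N (left out, the last holds). Time passes only in rows, so rows that do not move let the fingers close. It gives the time, the measured TCP pose, the force and the opening at its end, in the units of the state.
- env.get_obs(): the state, without advancing time (a new reading comes with each control period).
- eyes.read_camera(name): name is "scene" or "top"; returns a dict with "image" (384x512x3 uint8, red, green, blue), "depth" (384x512 float32, mm along the optical axis (not along the pixel's ray), 0 where there is no reading), "fovy" (degrees; the focal length in pixels is half the picture's height over the tangent of half this angle, whatever the lens; pixels are square), "cx", "cy" (the principal point, pixels), "eye" and "rotation" of the camera in the world. Camera axes: x right, y down, z forward; pixel columns grow to the right and rows downward; lengths in mm; the calibration is good to about 2 mm. A picture is of the moment at which its call begins.
- close_job(): hands the job in, once; it reports no verdict.
The state is a dict: "clock": time; "joint_pos": joint angles; "qvel": joint speeds; "tau": joint torques, N m; "position": TCP position; "tcp_rot": TCP orientation; "wrist_force": force on the tool from outside, world axes, zero at the start; "ft_torque": the same for the moment, N m; "finger_gap": finger opening in mm.
Only numpy, scipy, OpenCV 4.12 (cv2) and the standard library are available. Lean on these libraries where they do the work, as an engineer would, in place of code of your own. Each camera call takes 0.05 s, during which the arm holds its last target.

TASK

Roll the shaft lying in the two V-blocks, by pushing on the spokes at its end, until its bright milled flat faces straight up. Then swing the yellow keeper down until its foot sits flush on the flat; the shaft must stay lying in both V-blocks. Leave the glue bottle, clamp grip, sanding block and marker where they are.

Things in the scene. Friction and masses are not known exactly. Their poses are not given: they have to be found in the camera images.
- fixture: Blue base plate 110 x 144 x 12 mm fixed to the bench; two V-blocks (60 wide, 30 long, tops 62 mm up) at local y = -52 and +52 mm; keeper hinge post (two cheeks, 95 mm high) at local x = +50 mm. Cannot move. Origin: underside, below the shaft's middle; z up, local y along the shaft to the spoked end, local x across it to the hinge post. Shaft axis 66 mm above the origin.
- seat (a point): Fixed point of the fixture, 80 mm above its origin: where the centre of the flat lies when the flat faces straight up.
- flat (a point): Centre of the flat milled on the shaft: a bright strip 28 mm wide, 70 mm long between the V-blocks, 14 mm from the shaft's axis, with two small dark holes. Axes as shaft: z is the outward normal of the flat.
- hub (a point): On the shaft's axis in the plane of the four spokes, 85 mm along y from shaft, outside the V-block; axes as shaft. Spokes: 10 mm rods 90 degrees apart along this frame's +z, +x, -z, -x, ending in 14 mm balls centred 52 mm from the axis (reaching 59 mm). The +z spoke, on the flat's side, has a red ball; the others are black. Hub diameter 48 mm.
- keeper (a joint): Hinge of the yellow keeper arm (20 wide, 8 mm thick), rad; axis along the fixture's y at local x = +50 mm, 88 mm up. 0: arm level towards local -x, its 18 x 20 mm foot flush on the upward flat. Positive: raised; 1.57 upright, 1.9 the stop. On the round of the shaft it stops at about 0.12. Starts at 1.45 to 1.8. Stiff: stays where left; about 1 N at its end bar moves it.
- keeper_bar (a point): Centre of the black end bar of the keeper (15 mm diameter, 44 mm long, along the fixture's y), 100 mm from the hinge axis: the place to push the keeper.
- glue_bottle: White glue bottle with blue label and orange nozzle, 43 mm wide, 120 mm high, standing loose; origin under its centre. Bystander.
- clamp_grip: Black ribbed plastic clamp grip lying flat, 150 x 25 x 14 mm, loose; origin under its centre. Bystander.
- sanding_block: Cork sanding block 112 x 64 x 32 mm, loose; origin under its centre. Bystander.
- marker: White felt marker with black cap, 128 mm long, 17 mm thick, loose; origin under its centre. Bystander.
- shaft: Loose shaft, 40 mm diameter, 179 mm long, 0.9 kg, resting in the V-blocks; 48 mm collars outside them leave 3 mm end play. Origin on its axis, mid V-blocks; z: outward normal of the flat; y along it to the spoked end; turns as it rolls. Starts with the flat 50 to 180 degrees from facing up, either way; friction keeps it at any angle. Oiled: 1 to 2 N sideways near a spoke's end rolls it.

How it is judged:
By the outcome, as a careful person would: the job done as asked, in the order asked, and still so for the second after the job is handed in, with the robot touching nothing.
It also fails if it takes over 51 s, if anything falls off the work surface, if the arm or the gripper's body presses on something with over 40 N, if the wrist force passes 120 N, or if a joint passes its speed limit or range.

## Working session

There is one attempt and no reset: what is moved stays moved. The work goes in short steps, Python scripts to look and compute and a tool call to move; the robot and the scene stay as the last step left them, time stands still between calls to the robot, and variables do not carry over. Pictures are saved under pics/ and viewed, and the job is handed in when it is done.

Besides the shell and the picture viewer there is one more tool, called after ">>>" by a JSON object that holds its "api" and its "payload", one argument or row to a line. carry_out: Moves the arm, as the interface text tells. Its arguments: {"type":"object","properties":{"deltas":{"type":"array"},"claw":{"type":"number"},"newtons":{"type":"number"}},"required":["deltas"]}

```bash
mkdir -p pics; ls; cat > h.py <<'E'
import numpy as np, cv2
from rig import env, eyes, close_job
def snap(n,f):
    c=eyes.read_camera(n); cv2.imwrite('pics/'+f+'.png',c['image'][:,:,::-1]); np.savez('pics/'+f,**c); return c
def load(f): return dict(np.load('pics/'+f+'.npz'))
def world(c,u,v,d=None):
    f=192/np.tan(np.radians(c['fovy'])/2)
    if d is None: d=c['depth'][int(round(v)),int(round(u))]
    return c['eye']+c['rotation']@np.array([(u-c['cx'])/f*d,(v-c['cy'])/f*d,d])
def onplane(c,u,v,z):
    r=world(c,u,v,1.)-c['eye']; return c['eye']+r*(z-c['eye'][2])/r[2]
def proj(c,p):
    f=192/np.tan(np.radians(c['fovy'])/2)
    q=np.array(c['rotation']).T@(np.array(p)-c['eye']); return q[0]/q[2]*f+c['cx'],q[1]/q[2]*f+c['cy']
def cloud(c):
    f=192/np.tan(np.radians(c['fovy'])/2)
    v,u=np.mgrid[:384,:512]; d=c['depth']
    P=np.stack([(u-c['cx'])/f*d,(v-c['cy'])/f*d,d],-1)
    return P@np.array(c['rotation']).T+c['eye']
E
python3 - <<'E'
from h import *
for n in('scene','top'):
    c=snap(n,n+'0'); print(n,c['fovy'],c['cx'],c['cy'],c['eye'],c['rotation'])
print(env.get_obs())
E
```

```text
pics
scene 47.31615928162696 253.00793484907422 190.0930095758961 [-381.44380192 -367.71057126  883.87720494] [ 0.79258734 -0.44514847  0.20186315 -0.36455371]
top 49.368997008968385 251.36141727781683 189.79046419760053 [ 313.23429114  122.84975104 1531.35280203] [ 0.71628371 -0.6965492   0.03184784 -0.02725025]
{'clock': 0.1, 'joint_pos': array([-1.21229326e+00,  3.78006799e-01,  7.98021182e-02,  1.27444160e+00,
        1.01865229e-05,  1.46049250e+00]), 'qvel': array([-0.00124041, -0.00051928,  0.00410294, -0.0007967 , -0.00167119,
       -0.00120895]), 'tau': array([ 1.29154312e-03, -4.64693284e+01,  2.70583034e+01,  1.19585992e-02,
       -1.31807569e-04,  4.39096823e-06]), 'position': array([ 259.59682005, -512.40580796,  230.46125685]), 'tcp_rot': array([ 9.72652656e-01,  2.32262686e-01, -1.09441022e-04, -9.18495770e-04]), 'wrist_force': array([-0.08821459, -0.50764832, -1.09271899]), 'ft_torque': array([-0.01847041,  0.03301816, -0.00769244]), 'finger_gap': 85.32950039719947}
```

```bash
sleep 1
```

```text
(no output)
```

Rotation is a quaternion; convert it in the loader.

```bash
sed -i "s/^def world/from scipy.spatial.transform import Rotation as Ro\n_R=lambda c: Ro.from_quat(c['rotation']).as_matrix()\ndef world/; s/c\['eye'\]+c\['rotation'\]@/c['eye']+_R(c)@/; s/np.array(c\['rotation'\])/_R(c)/" h.py; cat h.py | head -30
python3 - <<'E'
from h import *
for n in('scene0','top0'):
    c=load(n); P=cloud(c)
    print(_R(c))
    print([P[y,x].round(0) for y,x in ((100,100),(300,100),(300,400),(200,250))])
E
```

```text
import numpy as np, cv2
from rig import env, eyes, close_job
def snap(n,f):
    c=eyes.read_camera(n); cv2.imwrite('pics/'+f+'.png',c['image'][:,:,::-1]); np.savez('pics/'+f,**c); return c
def load(f): return dict(np.load('pics/'+f+'.npz'))
from scipy.spatial.transform import Rotation as Ro
_R=lambda c: Ro.from_quat(c['rotation']).as_matrix()
def world(c,u,v,d=None):
    f=192/np.tan(np.radians(c['fovy'])/2)
    if d is None: d=c['depth'][int(round(v)),int(round(u))]
    return c['eye']+_R(c)@np.array([(u-c['cx'])/f*d,(v-c['cy'])/f*d,d])
def onplane(c,u,v,z):
    r=world(c,u,v,1.)-c['eye']; return c['eye']+r*(z-c['eye'][2])/r[2]
def proj(c,p):
    f=192/np.tan(np.radians(c['fovy'])/2)
    q=_R(c).T@(np.array(p)-c['eye']); return q[0]/q[2]*f+c['cx'],q[1]/q[2]*f+c['cy']
def cloud(c):
    f=192/np.tan(np.radians(c['fovy'])/2)
    v,u=np.mgrid[:384,:512]; d=c['depth']
    P=np.stack([(u-c['cx'])/f*d,(v-c['cy'])/f*d,d],-1)
    return P@_R(c).T+c['eye']Traceback (most recent call last):
  File "<stdin>", line 4, in <module>
NameError: name '_R' is not defined
```

View pics/scene0.png

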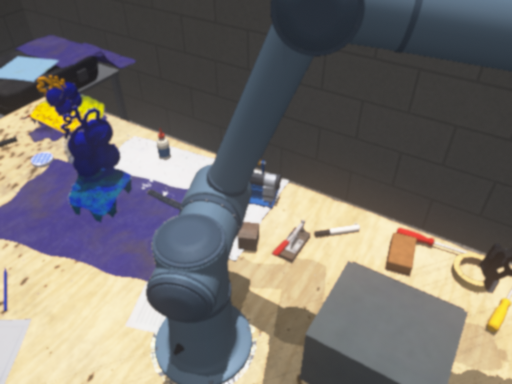

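View pics/top0.png

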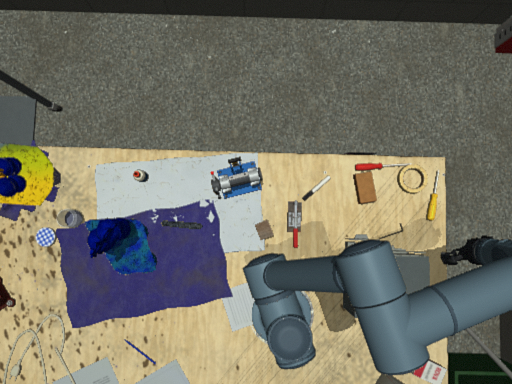

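```bash

python3 - <<'E'
import h; from h import *
c=load('top0');P=cloud(c); 
for n,(y0,y1,x0,x1) in {'top0':(145,215,195,280),'scene0':(150,220,220,300)}.items():
    im=cv2.imread(f'pics/{n}.png')[y0:y1,x0:x1]; cv2.imwrite(f'pics/{n}_z.png',cv2.resize(im,None,fx=8,fy=8,interpolation=cv2.INTER_CUBIC))
print(P[180,237],P[330,283], P[210,240])
z=P[145:215,195:280,2]; np.set_printoptions(linewidth=250)
print(z[::3,::3].round(0).astype(int))
E
```

```text
[467.24083561 166.0010067   85.79494662] [ 24.29215403  17.7058772  341.59003924] [366.11586961 154.13351165   3.83591767]
[[-869 -880 -882 -862 -891 -888 -885 -881 -870 -869 -885 -888 -881 -879 -887 -893 -875 -882 -874 -876 -871 -884 -881 -876 -895 -885 -881 -883 -874]
 [-878 -886 -878 -868 -894 -874 -873 -879 -880 -891 -878 -885 -881 -883 -888 -889 -890 -874 -877 -878 -877 -872 -881 -882 -881 -883 -889 -876 -870]
 [  -2   -1    2   -3    4    1    3   -5   -8   -3    2   -8    6    1    3   -2   -7 -885 -876 -886 -875 -893 -877 -881 -882 -889 -874 -882 -880]
 [   0    1    2   -2    1   -7    6    0   -6    8   12    8    4    6    0 1531    3   -2    1    1    6    0   -1    1   -5   -5   -1   -2   -1]
 [   6    5    1    5    1   -6    7   -2    1    7    3    9    5    2  194  196   -2    7    1    6    3   -3   -6   -2    2    0   -2   -1   -6]
 [   5    0    6   -1   -3    9    5    6    0    3    2  201  195  197  190  187    7    3    8    6   -6    6    2   -1   -2   -2   -2   -1    4]
 [   3    7    0    1    4   -1   10    5    6    6    8    1    2  148  149   93   12   
[... 1875 characters left out ...]
7    5    2    3    4    3    2    0    4    1    1    7    7    3   -1    2   -4    6   -5    5    0    3]
 [   5   18   -4    0    1    1    2    1    2    5   -3    6    9    0    6    1   -3    1   -1    3   -1    5    1    2    2   -1   -2   -1   -3]
 [   5    6    0    2    3   10    8    8   -1    4    9    8    2   -4    1    3   -1    5   -1    5   -1    3    3    4   -3   -6   -1   -6   -7]
 [  11    9   -1    6    9    3    7   -2    8    9   -4   -2    7    0    7    2    8    3    2    5    5   -1    5    1    1   -4    0   -3    2]
 [   4    7    4    4    3    7    5    5   10    3    8    6    5    3    6    7   12    7    5    6    9    3   -6    0    1    0   -5   -5   -2]]
```

View pics/top0_z.png

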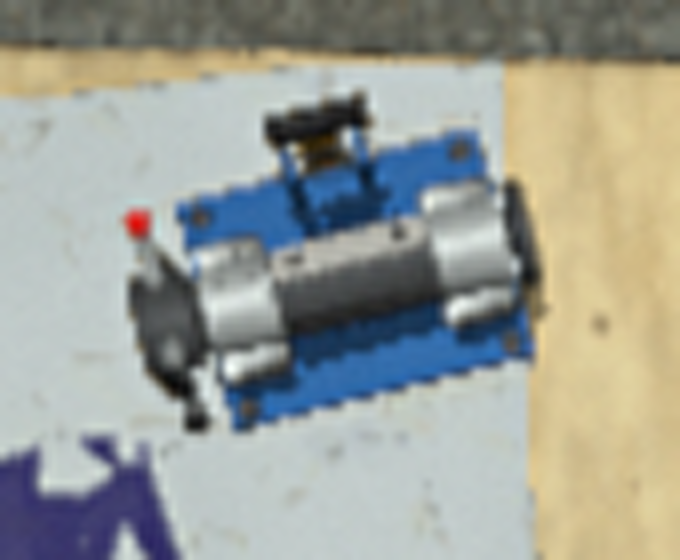

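View pics/scene0_z.png

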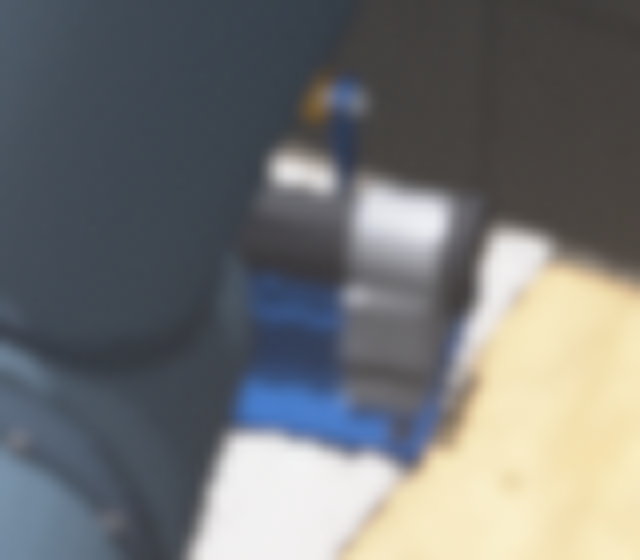

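```bash

python3 - <<'E'
import h; from h import *
c=load('top0'); im=c['image'].astype(int)
hsv=cv2.cvtColor(c['image'],cv2.COLOR_RGB2HSV)
m=cv2.inRange(hsv,(102,120,60),(116,255,255)); m[:145]=0;m[215:]=0;m[:,:195]=0;m[:,280:]=0
m2=m.copy(); # drop the hinge post by height
z=cloud(c)[...,2]; m2[z>30]=0
n,l,s,_=cv2.connectedComponentsWithStats(cv2.morphologyEx(m2,cv2.MORPH_CLOSE,np.ones((3,3)))); k=1+s[1:,4].argmax(); v,u=np.nonzero((l==k)&(m2>0))
pts=np.array([onplane(c,a,b,12)[:2] for a,b in zip(u,v)],np.float32)
r=cv2.minAreaRect(pts); print(r); print(cv2.boxPoints(r))
hull=cv2.convexHull(np.stack([u,v],1).astype(np.float32))[:,0]
print(hull.tolist())
# corners picked in the zoom
Z=[(178,208),(480,130),(533,355),(235,432)]
C=[onplane(c,195+(a-4)/8+.0,145+(b-4)/8,12)[:2] for a,b in Z]; print(np.round(C,1)); C=np.array(C)
print([np.linalg.norm(C[i]-C[i-1]) for i in range(4)], C.mean(0))
d=(C[0]-C[1])+(C[3]-C[2]); e=(C[1]-C[2])+(C[0]-C[3]); print(np.degrees([np.arctan2(-d[0],d[1]),np.arctan2(e[1],e[0])]))
# red ball
rm=cv2.inRange(im.astype(np.uint8),(150,0,0),(255,90,90)); rm[:160]=0;rm[190:]=0;rm[:,:200]=0;rm[:,225:]=0
v,u=np.nonzero(rm); print('red',u.mean(),v.mean(),len(u),z[v,u], onplane(c,u.mean(),v.mean(),92))
E
```

```text
((442.6026306152344, 150.69886779785156), (32.89057159423828, 139.83270263671875), 15.694640159606934)
[[407.8574  213.5599 ]
 [445.68356  78.94058]
 [477.34787  87.83783]
 [439.5217  222.45715]]
[[260.0, 189.0], [228.0, 197.0], [224.0, 197.0], [223.0, 194.0], [224.0, 193.0], [232.0, 187.0], [235.0, 186.0], [247.0, 183.0], [249.0, 183.0], [260.0, 184.0]]
[[508.  243.4]
 [548.  106.2]
 [445.   79.2]
 [406.  213.9]]
[np.float64(106.09509202022102), np.float64(142.92643935961962), np.float64(106.39720557945202), np.float64(140.2589111710864)] [476.74740934 160.65482261]
[16.20053068 15.40586304]
red 211.5 172.5 4 [101.27199748 102.48127211 101.41995552 102.50983798] [490.20079235 254.9703314   92.        ]
```

```bash
cat >> h.py <<'E'
def plan(target,yawdeg_total,n,zs=None):
    o=env.get_obs(); R=Ro.from_quat(o['tcp_rot']); p=o['position']; d=(np.array(target)-p)/n
    for i in range(n):
        t=R.inv().apply(d)/10; print([[round(float(x),1) for x in t],round(yawdeg_total/n,1)])
        R=R*Ro.from_euler('z',yawdeg_total/n,degrees=True)
E
python3 -c "
from h import *
plan([482,251,290],-79,20)"
```

```text
[[2.7, -2.9, -0.3], -4.0]
[[2.9, -2.7, -0.3], -4.0]
[[3.1, -2.5, -0.3], -4.0]
[[3.3, -2.3, -0.3], -4.0]
[[3.4, -2.1, -0.3], -4.0]
[[3.5, -1.8, -0.3], -4.0]
[[3.7, -1.6, -0.3], -4.0]
[[3.8, -1.3, -0.3], -4.0]
[[3.8, -1.0, -0.3], -4.0]
[[3.9, -0.8, -0.3], -4.0]
[[3.9, -0.5, -0.3], -4.0]
[[4.0, -0.2, -0.3], -4.0]
[[4.0, 0.0, -0.3], -4.0]
[[4.0, 0.3, -0.3], -4.0]
[[3.9, 0.6, -0.3], -4.0]
[[3.9, 0.9, -0.3], -4.0]
[[3.8, 1.1, -0.3], -4.0]
[[3.7, 1.4, -0.3], -4.0]
[[3.6, 1.6, -0.3], -4.0]
[[3.5, 1.9, -0.3], -4.0]
```

>>> {"api": "carry_out", "payload": {
  "deltas": [
    [[2.7,-2.9,-0.6],-4],
    [[2.9,-2.7,-0.6],-4],
    [[3.1,-2.5,-0.6],-4],
    [[3.3,-2.3,-0.6],-4],
    [[3.4,-2.1,-0.6],-4]
  ],
  "claw": 5.0
}}

```text
clock: 0.6
position: [314.9, -319.7, 261.1]
tcp_rot: [0.917, 0.399, 0.0, -0.0]
wrist_force: [1.2, -0.1, 0.2]
finger_gap: 50.1
```

>>> {"api": "carry_out", "payload": {
  "deltas": [
    [[3.5,-1.8,-0.6],-4],
    [[3.7,-1.6,-0.6],-4],
    [[3.8,-1.3,-0.6],-4],
    [[3.8,-1.0,-0.6],-4],
    [[3.9,-0.8,-0.6],-4]
  ]
}}

```text
clock: 1.1
position: [369.5, -128.6, 291.3]
tcp_rot: [0.834, 0.552, -0.0, -0.0]
wrist_force: [0.9, 0.3, -0.0]
finger_gap: 50.4
```

>>> {"api": "carry_out", "payload": {
  "deltas": [
    [[3.9,-0.5,0],-4],
    [[4.0,-0.2,0],-4],
    [[4.0,0,0],-4],
    [[4.0,0.3,0],-4],
    [[3.9,0.6,0],-4]
  ]
}}

```text
clock: 1.6
position: [423.4, 63.0, 291.0]
tcp_rot: [0.725, 0.689, -0.0, -0.0]
wrist_force: [1.0, -0.0, -0.2]
finger_gap: 49.6
```

>>> {"api": "carry_out", "payload": {
  "deltas": [
    [[3.9,0.9,0],-4],
    [[3.8,1.1,0],-4],
    [[3.7,1.4,0],-4],
    [[3.6,1.6,0],-4],
    [[3.5,1.9,0],-3]
  ]
}}

```text
clock: 2.1
position: [476.7, 253.9, 290.8]
tcp_rot: [0.602, 0.799, -0.0, -0.0]
wrist_force: [1.2, -0.3, -0.0]
finger_gap: 50.2
```

```bash

python3 - <<'E'
import h; from h import *
for n in('scene','top'):
    c=snap(n,n+'1')
print(env.get_obs())
for n,(y0,y1,x0,x1) in {'top1':(145,215,195,280),'scene1':(140,230,200,300)}.items():
    im=cv2.imread(f'pics/{n}.png')[y0:y1,x0:x1]; cv2.imwrite(f'pics/{n}_z.png',cv2.resize(im,None,fx=6,fy=6,interpolation=cv2.INTER_CUBIC))
E
```

```text
{'clock': 2.2, 'joint_pos': array([3.74588405e-01, 3.01487936e-01, 1.23051154e-01, 1.39320600e+00,
       1.24949113e-03, 1.66322451e+00]), 'qvel': array([-0.05693666, -0.04556189, -0.04994574,  0.02027248, -0.04441005,
       -0.00522678]), 'tau': array([ 1.27142575e+00, -4.21568584e+01,  2.81430906e+01, -2.79964730e-01,
        2.66642729e-01,  3.37437051e-02]), 'position': array([477.21004728, 256.04925632, 289.82047349]), 'tcp_rot': array([ 6.00653394e-01,  7.99509181e-01, -3.28425910e-05, -7.53891045e-04]), 'wrist_force': array([-0.369958  , -0.11720487, -0.4487546 ]), 'ft_torque': array([-0.0407064 , -0.0182425 ,  0.03257402]), 'finger_gap': 50.1232271673033}
```

View pics/scene1.png

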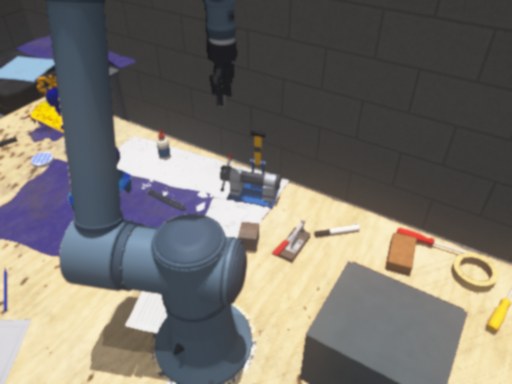

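View pics/scene1_z.png

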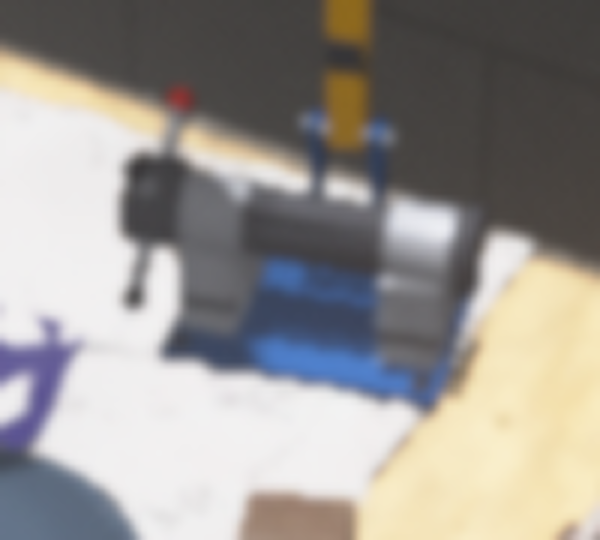

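View pics/top1_z.png

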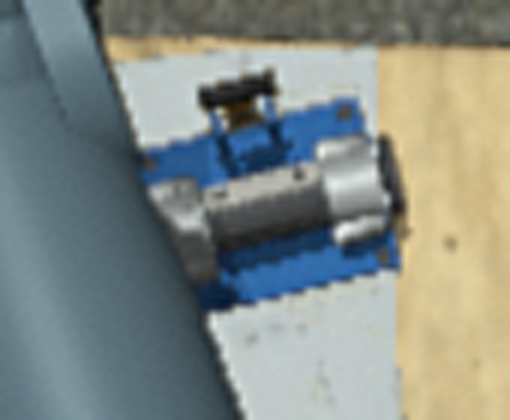

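```bash
cat >> h.py <<'E'
def tri(*obs):
    A=np.zeros((3,3));b=np.zeros(3);L=[]
    for c,u,v in obs:
        r=world(c,u,v,1.)-c['eye'];r/=np.linalg.norm(r);M=np.eye(3)-np.outer(r,r);A+=M;b+=M@c['eye'];L.append((c['eye'],M))
    p=np.linalg.solve(A,b); return p,[np.linalg.norm(M@(p-e)) for e,M in L]
F0=np.array([476.7,160.7]);YAW=np.radians(15.8)
def loc(p,F=None,yaw=None):
    F=F0 if F is None else F; a=YAW if yaw is None else yaw
    d=np.array(p[:2])-F; return np.array([d[0]*np.cos(a)+d[1]*np.sin(a),-d[0]*np.sin(a)+d[1]*np.cos(a),p[2]])
def glob(l):
    a=YAW; return np.array([F0[0]+l[0]*np.cos(a)-l[1]*np.sin(a),F0[1]+l[0]*np.sin(a)+l[1]*np.cos(a),l[2]])
E
python3 - <<'E'
import h; from h import *
t=load('top0');s=load('scene1')
def redc(c,x0,x1,y0,y1):
    im=c['image'].astype(int)[y0:y1,x0:x1]; w=np.clip(im[...,0]-im[...,1:].max(-1)-40,0,None); v,u=np.mgrid[y0:y1,x0:x1]; return (w*u).sum()/w.sum(),(w*v).sum()/w.sum()
a=redc(t,205,220,165,180);b=redc(s,222,240,148,164);print(a,b)
p,e=tri((t,*a),(s,*b));print('red',p,e,loc(p))
def blk(c,x0,x1,y0,y1):
    g=c['image'][y0:y1,x0:x1].max(-1); v,u=np.nonzero(g<55); print(len(u)); return u.mean()+x0,v.mean()+y0
a=blk(t,226,243,154,165);b=blk(s,248,270,128,142);print(a,b)
p,e=tri((t,*a),(s,*b));print('bar',p,e,loc(p))
# V-block / plate / hinge bolts depth-free check: lower black ball
P=cloud(s)
q=(200+133/6,140+297/6); print('blackball',loc(P[int(q[1]),int(q[0])]))
# reprojection of key model points into both
for n,l in dict(hub=(0,85,66),pA=(55,72,12),pB=(55,-72,12),pC=(-55,-72,12),pD=(-55,72,12),seat=(0,0,80),vtop=(-30,-67,62),vtop2=(-30,-37,62),vt3=(-30,67,62)).items():
    u,v=proj(t,glob(l));U,V=proj(s,glob(l)); print(n,'top8',((u-195)*8+4).round(0),((v-145)*8+4).round(0),'scene6',((U-200)*6+3).round(0),((V-140)*6+3).round(0))
E
python3 - <<'E'
import cv2
im=cv2.imread('pics/scene1.png')[120:215,205:300]; cv2.imwrite('pics/s1z.png',cv2.resize(im,None,fx=6,fy=6,interpolation=cv2.INTER_NEAREST))
E
```

```text
(np.float64(211.74808184143222), np.float64(172.36828644501279)) (np.float64(229.53138075313808), np.float64(155.93723849372384))
red [489.77368485 253.14717458 100.54547158] [np.float64(0.24615486001884504), np.float64(0.2461548600188111)] [ 37.75127434  85.39462869 100.54547158]
39
52
(np.float64(234.07692307692307), np.float64(160.5897435897436)) (np.float64(256.7307692307692), np.float64(133.71153846153845))
bar [518.84966991 174.49872729 190.48443209] [np.float64(0.2803185845094771), np.float64(0.2803185845095301)] [ 44.31429169   1.80086115 190.48443209]
blackball [-47.26321577  83.44078414  40.10622069]
hub top8 167.0 315.0 scene6 160.0 198.0
pA top8 175.0 203.0 scene6 221.0 220.0
pB top8 480.0 127.0 scene6 487.0 266.0
pC top8 539.0 359.0 scene6 436.0 406.0
pD top8 232.0 436.0 scene6 155.0 354.0
seat top8 353.0 264.0 scene6 323.0 204.0
vtop top8 518.0 297.0 scene6 441.0 294.0
vtop2 top8 452.0 314.0 scene6 381.0 283.0
vt3 top8 223.0 371.0 scene6 176.0 247.0
```

View pics/s1z.png

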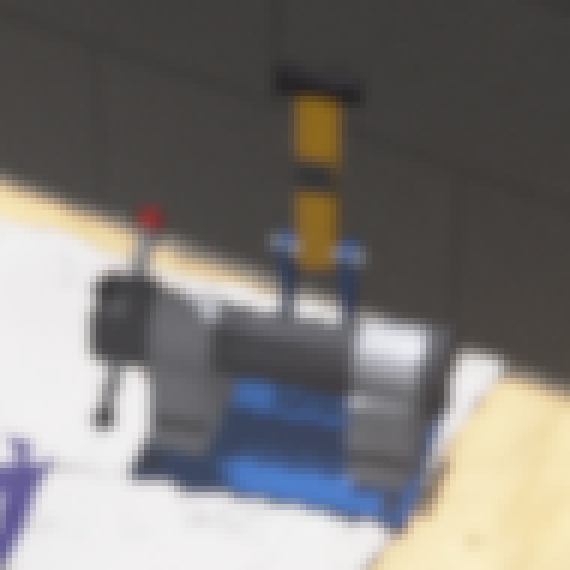

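```bash
cat >> h.py <<'E'
def st():
    o=env.get_obs(); print('loc',loc(o['position']).round(1),'psi',round(np.degrees(Ro.from_quat(o['tcp_rot']).as_matrix()[:2,0]@[1,1j] if 0 else np.degrees(np.arctan2(*Ro.from_quat(o['tcp_rot']).as_matrix()[[1,0],0]))),2) if 0 else round(float(np.degrees(np.arctan2(*Ro.from_quat(o['tcp_rot']).as_matrix()[[1,0],0]))),2),'F',o['wrist_force'].round(1),'t',o['clock'],'gap',round(o['finger_gap'],1))
E
python3 -c "
from h import *
st()"
```

```text
loc [ 26.5  91.6 289.8] psi 106.17 F [-0.4 -0.1 -0.4] t 2.2 gap 50.1
```

>>> {"api": "carry_out", "payload": {
  "deltas": [
    [[-0.5,0.3,3.5],0.4],
    [[0,0,4.0],0],
    [[0,0,4.0],0],
    [[0,0,2.0],0],
    [[0,0,1.5],0]
  ]
}}

```text
clock: 2.7
position: [479.2, 246.7, 138.8]
tcp_rot: [0.606, 0.795, -0.002, -0.001]
wrist_force: [0.6, 0.6, 0.7]
finger_gap: 50.0
```

```bash
python3 -c "
from h import *
c=snap('scene','s2'); st()
im=c['image'][100:215,185:300,::-1]; cv2.imwrite('pics/s2z.png',cv2.resize(im,None,fx=5,fy=5))"
```

```text
loc [ 24.8  82.  137. ] psi 105.39 F [-0.1  0.  -1.4] t 2.75 gap 50.0
```

View pics/s2z.png

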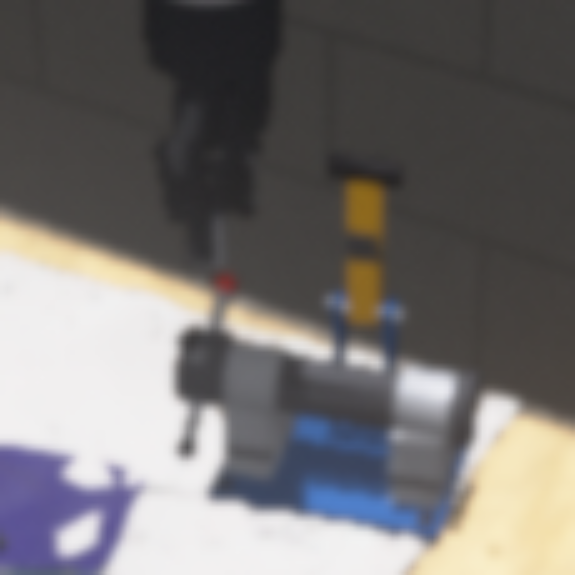

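>>> {"api": "carry_out", "payload": {
  "deltas": [
    [[0.4,0.6,0],-0.4],
    [[0,0,1.5],0],
    [[0,0,1.5],0],
    [[0,0,1.0],0],
    [[0,0,0],0]
  ]
}}

```text
clock: 3.25
position: [485.6, 253.5, 100.8]
tcp_rot: [0.603, 0.798, -0.001, -0.0]
wrist_force: [0.3, -1.2, 1.3]
finger_gap: 50.1
```

```bash
python3 -c "
from h import *
c=snap('scene','s3'); st()
im=c['image'][100:215,185:300,::-1]; cv2.imwrite('pics/s3z.png',cv2.resize(im,None,fx=5,fy=5))"
```

```text
loc [ 34.2  87.  101.5] psi 105.85 F [0.  0.2 0.2] t 3.3 gap 50.0
```

View pics/s3z.png

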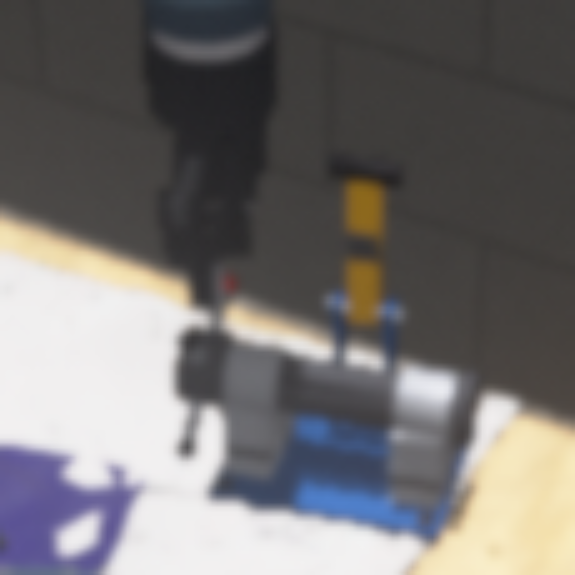

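>>> {"api": "carry_out", "payload": {
  "deltas": [
    [[0,-0.6,0.5],0],
    [[0,-0.6,0],0],
    [[0,-0.6,0],0],
    [[0,-0.6,0],0],
    [[0,-0.6,0],0]
  ]
}}

```text
clock: 3.8
position: [466.2, 249.1, 101.6]
tcp_rot: [0.603, 0.798, 0.009, 0.005]
wrist_force: [14.0, 5.5, 12.8]
finger_gap: 50.2
```

```bash
python3 -c "
from h import *
c=snap('scene','s4'); st()
im=c['image'][100:215,185:300,::-1]; cv2.imwrite('pics/s4z.png',cv2.resize(im,None,fx=5,fy=5))"
```

```text
loc [ 13.7  88.1 102.1] psi 105.87 F [10.4  4.8  9.9] t 3.85 gap 49.9
```

View pics/s4z.png

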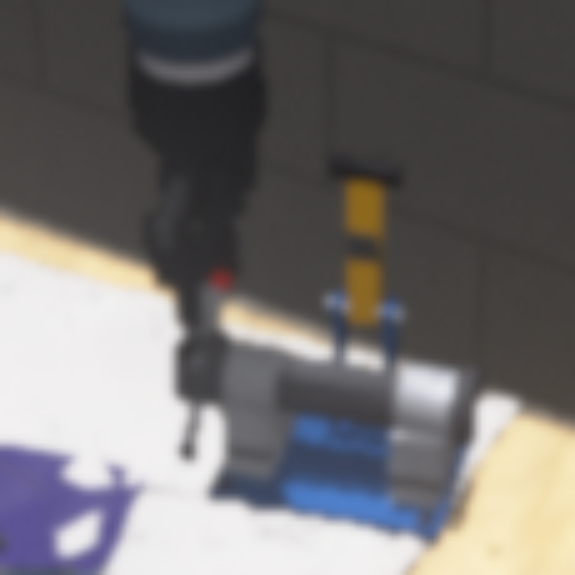

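>>> {"api": "carry_out", "payload": {
  "deltas": [
    [[-0.1,0,-0.6],0],
    [[0,-0.4,-0.2],0],
    [[0,-0.4,0],0],
    [[0,-0.4,0],0],
    [[0,0,0],0]
  ]
}}

```text
clock: 4.35
position: [456.1, 245.6, 111.2]
tcp_rot: [0.603, 0.798, 0.01, 0.006]
wrist_force: [11.0, 5.1, 13.2]
finger_gap: 50.6
```

```bash
python3 -c "
from h import *
c=snap('scene','s5'); st()
im=c['image'][100:215,185:300,::-1]; cv2.imwrite('pics/s5z.png',cv2.resize(im,None,fx=5,fy=5))"
```

```text
loc [  3.3  87.3 111.1] psi 105.87 F [11.   5.  12.9] t 4.4 gap 50.2
```

View pics/s5z.png

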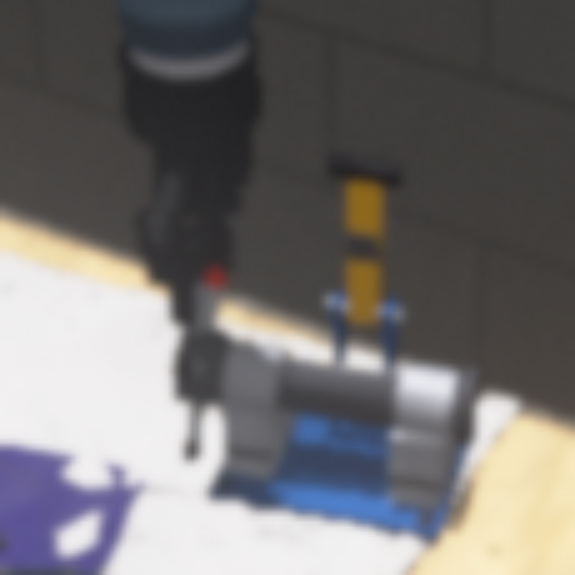

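```bash
cat >> h.py <<'E'
def redc(c,x0=215,x1=245,y0=140,y1=170):
    im=c['image'].astype(int)[y0:y1,x0:x1]; w=np.clip(im[...,0]-im[...,1:].max(-1)-40,0,None); v,u=np.mgrid[y0:y1,x0:x1]; return (w*u).sum()/w.sum(),(w*v).sum()/w.sum(),(w>0).sum()
def rayY(c,u,v,yl=85.4):
    r=world(c,u,v,1.)-c['eye']; n=np.array([-np.sin(YAW),np.cos(YAW),0]); e=c['eye']-np.array([*F0,0]); t=(yl-n@e)/(n@r); return loc(c['eye']+t*r)
E
python3 -c "
from h import *
for f in ['scene1','s2','s3','s4','s5']:
    c=load(f);a=redc(c);l=rayY(c,*a[:2]);print(f,a,l,np.hypot(l[0],l[2]-66),np.degrees(np.arctan2(l[0],l[2]-66)))
c=load('s5'); im=c['image'][130:190,205:265,::-1]; cv2.imwrite('pics/s5y.png',cv2.resize(im,None,fx=10,fy=10))
"
```

```text
scene1 (np.float64(229.53138075313808), np.float64(155.93723849372384), np.int64(12)) [ 38.49789084  85.4        100.02815838] 51.380961082952886 48.5266405809889
s2 (np.float64(229.7109375), np.float64(156.1484375), np.int64(9)) [40.01278487 85.4        98.16653883] 51.339158282124416 51.20397147822885
s3 (np.float64(230.8), np.float64(156.2), np.int64(3)) [49.83978255 85.4        91.00551017] 55.760913404310635 63.35626100520287
s4 (np.float64(228.85185185185185), np.float64(155.4506172839506), np.int64(11)) [ 32.67420559  85.4        105.95561558] 51.614483692118284 39.275013886396
s5 (np.float64(227.7462686567164), np.float64(155.10945273631842), np.int64(12)) [ 23.14689985  85.4        113.938727  ] 53.23439225645362 25.773268746491542
```

View pics/s5y.png

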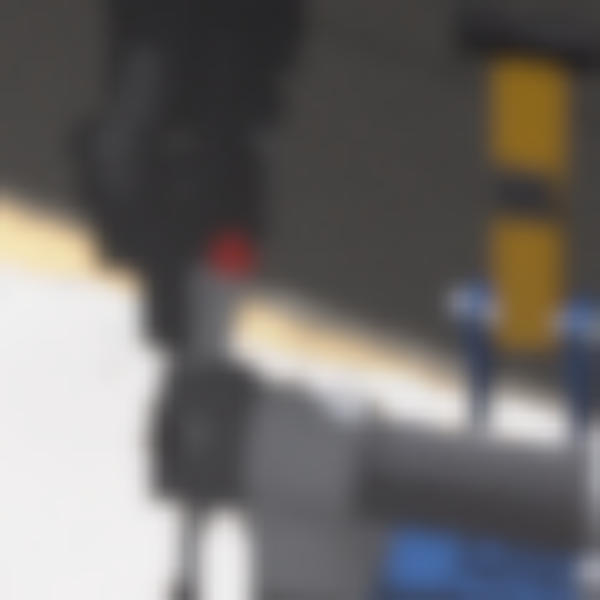

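>>> {"api": "carry_out", "payload": {
  "deltas": [
    [[-0.1,-0.4,-0.1],0],
    [[0,-0.4,0],0],
    [[0,-0.4,0],0],
    [[0,-0.3,0],0],
    [[0,0,0],0]
  ]
}}

```text
clock: 4.9
position: [444.4, 242.3, 114.7]
tcp_rot: [0.602, 0.798, 0.014, 0.007]
wrist_force: [9.9, 6.0, 24.8]
finger_gap: 50.4
```

```bash
cat > look.py <<'E'
import sys
from h import *
f=sys.argv[1]; c=snap('scene',f); st()
a=redc(c);l=rayY(c,*a[:2]);print(a,l,np.hypot(l[0],l[2]-66),np.degrees(np.arctan2(l[0],l[2]-66)))
im=c['image'][100:215,185:300,::-1]; cv2.imwrite('pics/'+f+'z.png',cv2.resize(im,None,fx=5,fy=5))
E
python3 look.py s6
```

```text
loc [ -8.9  87.3 114.6] psi 105.91 F [ 8.3  6.  25.6] t 4.95 gap 50.0
(np.float64(226.3609756097561), np.float64(156.57560975609755), np.int64(13)) [ 10.575304    85.4        117.48083512] 52.555812608427466 11.608336406444307
```

View pics/s6z.png

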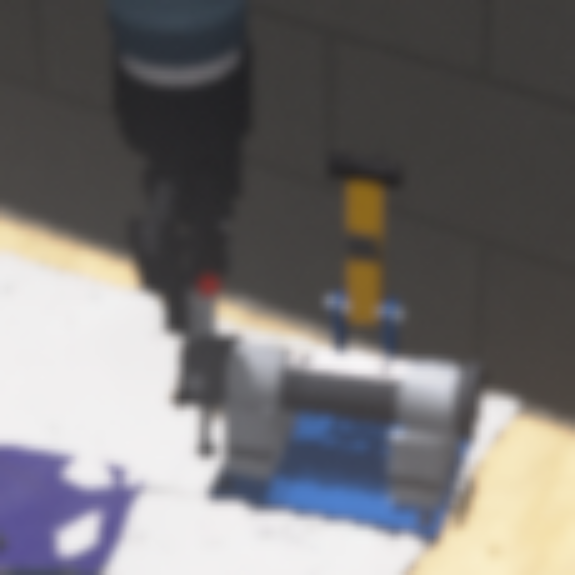

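>>> {"api": "carry_out", "payload": {
  "deltas": [
    [[-0.1,0.5,0],0],
    [[0,0.5,0],0],
    [[0,0.2,0.3],0],
    [[0,0,0.3],0],
    [[0,0,0],0]
  ]
}}

```text
clock: 5.45
position: [456.5, 244.9, 108.3]
tcp_rot: [0.602, 0.798, 0.014, 0.007]
wrist_force: [9.7, 7.4, 22.4]
finger_gap: 50.3
```

```bash
python3 look.py s7
```

```text
loc [  3.5  86.5 108.4] psi 105.91 F [10.7  7.5 21.9] t 5.5 gap 49.9
(np.float64(227.93532338308458), np.float64(155.80597014925374), np.int64(11)) [ 24.47572484  85.4        110.44202356] 50.73612681874646 28.84306325280473
```

View pics/s7z.png

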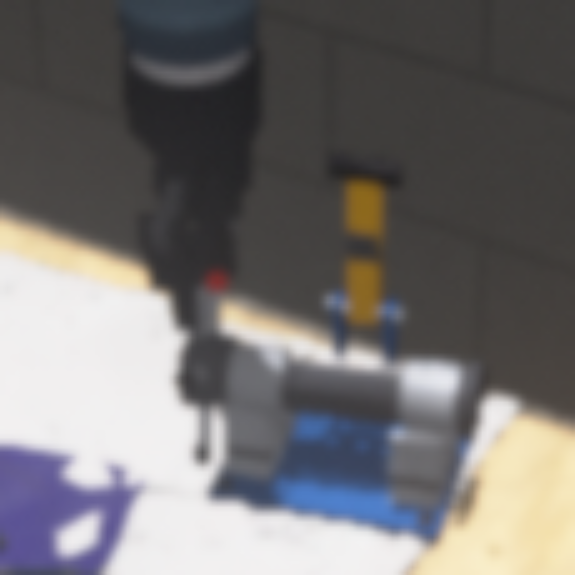

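>>> {"api": "carry_out", "payload": {
  "deltas": [
    [[0,0,-1.0],0],
    [[0,0,-1.5],0],
    [[0,0.5,0],0],
    [[0,0.9,0],0],
    [[0,0,0],0]
  ]
}}

```text
clock: 6.0
position: [457.6, 242.5, 123.5]
tcp_rot: [0.603, 0.798, -0.0, 0.0]
wrist_force: [-0.1, -0.7, 0.4]
finger_gap: 50.0
```

```bash
python3 look.py s8
```

```text
loc [  3.1  83.9 123.3] psi 105.85 F [ 1.  -0.3 -0.6] t 6.05 gap 50.3
(np.float64(228.35294117647058), np.float64(156.23529411764707), np.int64(5)) [ 27.93275244  85.4        106.40943105] 49.12393282780012 34.653910809867774
```

View pics/s8z.png

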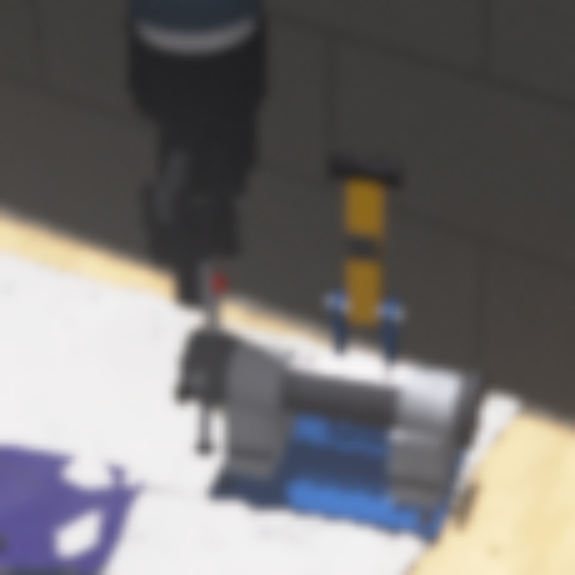

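>>> {"api": "carry_out", "payload": {
  "deltas": [
    [[0.1,1.0,0],0],
    [[0.1,1.2,0],0],
    [[0,0,0.9],0],
    [[0,0,1.0],0],
    [[0,0,0.7],0]
  ]
}}

```text
clock: 6.55
position: [476.1, 249.8, 96.4]
tcp_rot: [0.603, 0.798, -0.001, -0.001]
wrist_force: [0.2, -0.4, -0.4]
finger_gap: 50.0
```

>>> {"api": "carry_out", "payload": {
  "deltas": [
    [[0,0,0],0]
  ]
}}

```text
clock: 6.65
position: [475.5, 249.6, 96.2]
tcp_rot: [0.603, 0.798, -0.002, -0.001]
wrist_force: [-0.2, -0.2, -0.8]
finger_gap: 50.2
```

```bash
python3 look.py s9
```

```text
loc [23.7 85.9 97.1] psi 105.86 F [-0.8  0.1  0.6] t 6.7 gap 50.4
(np.float64(nan), np.float64(nan), np.int64(0)) [nan nan nan] nan nanh.py:41: RuntimeWarning: invalid value encountered in scalar divide
  im=c['image'].astype(int)[y0:y1,x0:x1]; w=np.clip(im[...,0]-im[...,1:].max(-1)-40,0,None); v,u=np.mgrid[y0:y1,x0:x1]; return (w*u).sum()/w.sum(),(w*v).sum()/w.sum(),(w>0).sum()
```

View pics/s9z.png

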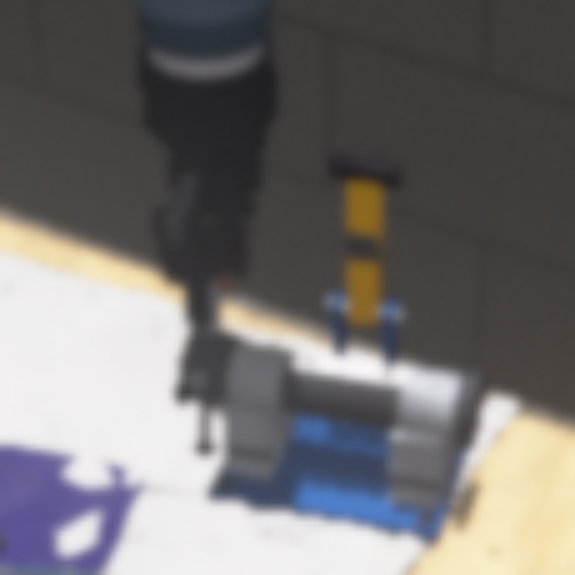

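>>> {"api": "carry_out", "payload": {
  "deltas": [
    [[0,-0.7,0],0],
    [[0,-0.7,0],0],
    [[0,-0.5,0],0],
    [[0,-0.5,-0.1],0],
    [[0,-0.4,-0.2],0]
  ]
}}

```text
clock: 7.2
position: [450.0, 242.6, 101.5]
tcp_rot: [0.603, 0.798, 0.0, 0.0]
wrist_force: [1.7, 0.4, 0.6]
finger_gap: 49.9
```

```bash
python3 look.py s10
```

```text
loc [ -3.6  86.1 101.8] psi 105.87 F [-1.   0.4  0.8] t 7.25 gap 50.2
(np.float64(227.6244131455399), np.float64(156.22535211267606), np.int64(13)) [ 21.58396166  85.4        110.94868132] 49.862323984116024 25.649909180167718
```

View pics/s10z.png

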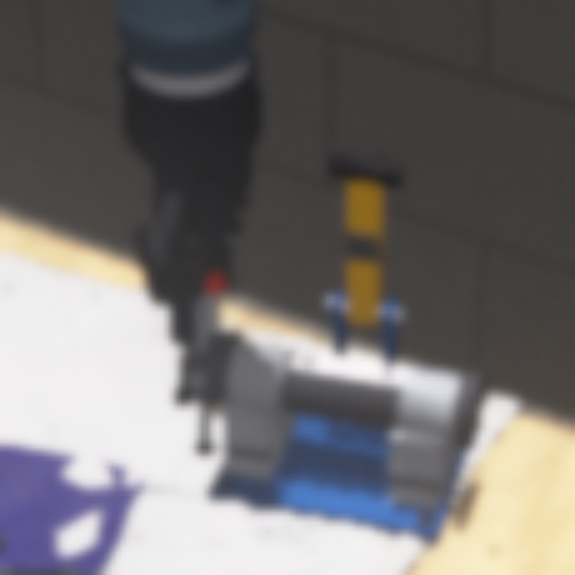

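```bash
python3 - <<'E'
from h import *
c=load('s10')
for y in (84,86,88):
  for th in (0,10,15,20,25,30,48):
    o=[]
    for k in (0,180,270):
        a=np.radians(th+k); u,v=proj(c,glob((52*np.sin(a),y,66+52*np.cos(a)))); o+=[((u-185)*5+2).round(0),((v-100)*5+2).round(0)]
    print(y,th,o)
im=c['image'][140:200,205:265,::-1]; cv2.imwrite('pics/s10y.png',cv2.resize(im,None,fx=10,fy=10))
E
```

```text
84 0 [np.float64(205.0), np.float64(295.0), np.float64(213.0), np.float64(431.0), np.float64(181.0), np.float64(418.0)]
84 10 [np.float64(210.0), np.float64(287.0), np.float64(208.0), np.float64(439.0), np.float64(181.0), np.float64(405.0)]
84 15 [np.float64(213.0), np.float64(284.0), np.float64(206.0), np.float64(442.0), np.float64(181.0), np.float64(398.0)]
84 20 [np.float64(215.0), np.float64(282.0), np.float64(204.0), np.float64(445.0), np.float64(181.0), np.float64(391.0)]
84 25 [np.float64(217.0), np.float64(280.0), np.float64(201.0), np.float64(447.0), np.float64(182.0), np.float64(384.0)]
84 30 [np.float64(220.0), np.float64(279.0), np.float64(199.0), np.float64(449.0), np.float64(183.0), np.float64(376.0)]
84 48 [np.float64(227.0), np.float64(281.0), np.float64(192.0), np.float64(449.0), np.float64(187.0), np.float64(348.0)]
86 0 [np.float64(202.0), np.float64(294.0), np.float64(210.0), np.float64(430.0), np.float64(178.0), np.float64(418.0)]
86 10 [np.float64(207.0), np.float64(287.0), np.float64(205.0), np.float64(438.0), np.float64(178.0), np.float64(405.0)]
86 15 [np.flo
[... 737 characters left out ...]
 np.float64(286.0), np.float64(202.0), np.float64(438.0), np.float64(174.0), np.float64(404.0)]
88 15 [np.float64(206.0), np.float64(283.0), np.float64(200.0), np.float64(441.0), np.float64(174.0), np.float64(397.0)]
88 20 [np.float64(209.0), np.float64(281.0), np.float64(197.0), np.float64(444.0), np.float64(175.0), np.float64(390.0)]
88 25 [np.float64(211.0), np.float64(279.0), np.float64(195.0), np.float64(446.0), np.float64(175.0), np.float64(383.0)]
88 30 [np.float64(213.0), np.float64(278.0), np.float64(193.0), np.float64(448.0), np.float64(176.0), np.float64(375.0)]
88 48 [np.float64(221.0), np.float64(280.0), np.float64(185.0), np.float64(448.0), np.float64(181.0), np.float64(347.0)]
```

View pics/s10y.png

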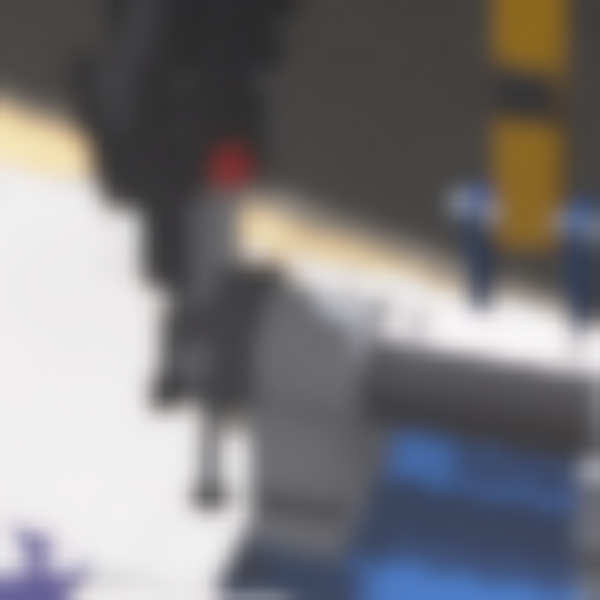

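>>> {"api": "carry_out", "payload": {
  "deltas": [
    [[0,-0.4,0],0],
    [[0,-0.4,0],0],
    [[0,-0.4,0],0],
    [[0,-0.2,0],0],
    [[0,0,0],0]
  ]
}}

```text
clock: 7.75
position: [436.6, 238.7, 101.2]
tcp_rot: [0.603, 0.798, -0.0, -0.0]
wrist_force: [0.7, -0.2, 0.4]
finger_gap: 49.7
```

```bash
python3 look.py s11; python3 -c "
from h import *
im=load('s11')['image'][140:200,205:265,::-1]; cv2.imwrite('pics/s11y.png',cv2.resize(im,None,fx=10,fy=10))"
```

```text
loc [-17.3  86.  101.1] psi 105.86 F [ 0.3 -0.1  0.7] t 7.8 gap 50.2
(np.float64(226.00778210116732), np.float64(158.3929961089494), np.int64(16)) [  6.72647079  85.4        113.59602502] 48.06898175894818 8.044010158142553
```

View pics/s11y.png

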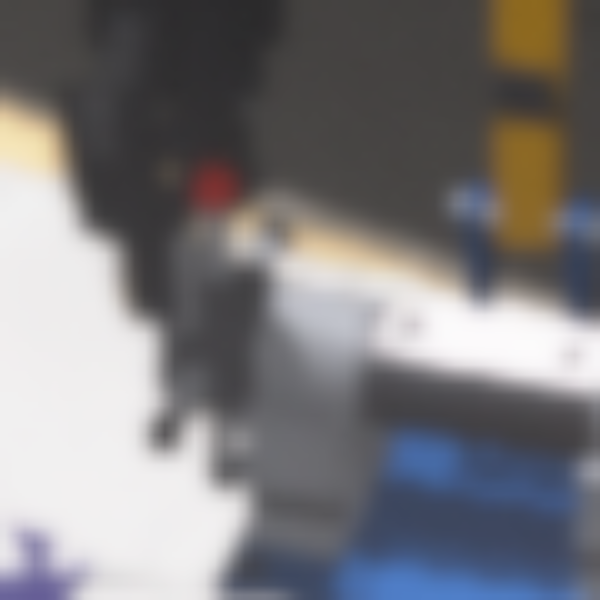

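>>> {"api": "carry_out", "payload": {
  "deltas": [
    [[0,0.8,0],0],
    [[0,0.7,-0.3],0],
    [[0,0,-3.0],0],
    [[0,0,-4.0],0],
    [[0,0,-5.0],0]
  ]
}}

```text
clock: 8.3
position: [450.4, 242.4, 223.9]
tcp_rot: [0.603, 0.798, -0.002, -0.001]
wrist_force: [1.7, 0.0, -1.4]
finger_gap: 49.9
```

>>> {"api": "carry_out", "payload": {
  "deltas": [
    [[0,0,-5.0],0],
    [[-2,0,-1.0],0],
    [[-4.5,1,0],0],
    [[-4.5,1,0],0],
    [[-4.5,1,0],0]
  ],
  "claw": 0
}}

```text
clock: 8.8
position: [523.8, 100.8, 284.6]
tcp_rot: [0.602, 0.798, 0.0, 0.0]
wrist_force: [-0.3, 0.7, -0.1]
finger_gap: 0.2
```

>>> {"api": "carry_out", "payload": {
  "deltas": [
    [[-4.5,1,0],0],
    [[-4.5,1,0],0],
    [[-4.5,1,0],0],
    [[-4,1,0],0],
    [[0,0,0],0]
  ]
}}

```text
clock: 9.3
position: [611.1, -60.3, 282.6]
tcp_rot: [0.605, 0.796, -0.001, 0.0]
wrist_force: [0.7, 1.0, -0.4]
finger_gap: -0.3
```

```bash
python3 look.py s12; python3 -c "
from h import *
im=load('s12')['image'][140:200,205:265,::-1]; cv2.imwrite('pics/s12y.png',cv2.resize(im,None,fx=10,fy=10))
c=snap('top','t12'); im=c['image'][145:215,195:280,::-1]; cv2.imwrite('pics/t12y.png',cv2.resize(im,None,fx=8,fy=8))"
```

```text
loc [  68.7 -246.6  283. ] psi 105.64 F [ 0.2  0.1 -0.8] t 9.35 gap 0.0
(np.float64(225.9753289473684), np.float64(157.82401315789474), np.int64(25)) [  6.71977261  85.4        115.67782392] 50.13024569306895 7.703474112485804
```

View pics/s12y.png

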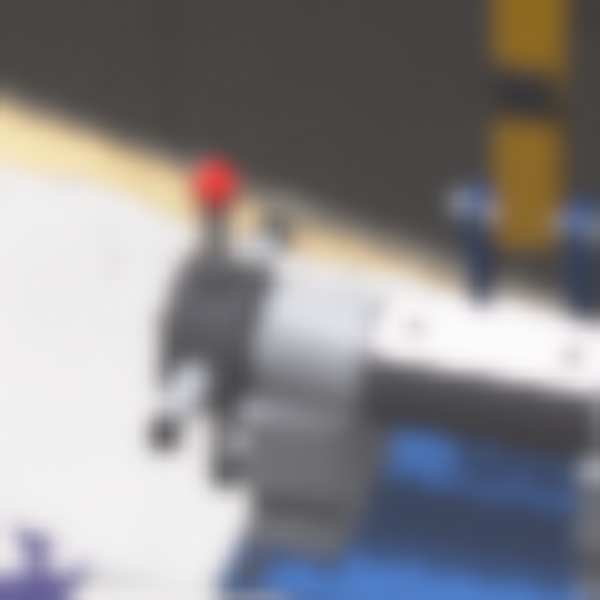

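View pics/t12y.png

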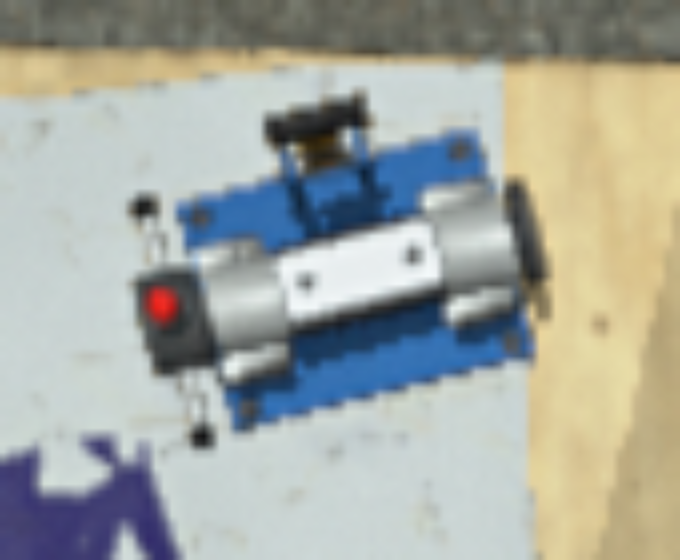

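```bash
python3 - <<'E'
from h import *
t=load('t12');s=load('s12')
def dark(c,u0,v0,r):
    y0,x0=int(v0-r),int(u0-r); g=c['image'][y0:y0+2*r+1,x0:x0+2*r+1].max(-1).astype(float); w=np.clip(140-g,0,None);w[w<40]=0; v,u=np.mgrid[y0:y0+2*r+1,x0:x0+2*r+1]; return (w*u).sum()/w.sum(),(w*v).sum()/w.sum()
rt=redc(t,205,222,175,190)[:2]; rs=redc(s)[:2]
lt=dark(t,220,199,2);ls=dark(s,221,183,2)
qt=dark(t,213,170.5,2); qs=(232.3,162.0)
print(rt,rs,lt,ls,qt)
pts={}
for n,a,b in(('red',rt,rs),('L',lt,ls),('R',qt,qs)):
    p,e=tri((t,*a),(s,*b)); pts[n]=loc(p); print(n,loc(p).round(1),round(e[0],2))
# top only: angle from black balls: x of L,R given z=66 and of red given z=118
l=loc(onplane(t,*lt,66));r=loc(onplane(t,*qt,66));d=loc(onplane(t,*rt,118)); print(l,r,d,(l+r)/2)
print('angle deg from red vs mid',np.degrees(np.arcsin((d[0]-(l+r)[0]/2)/52)), 'from L-R z', np.degrees(np.arctan2(pts['L'][2]-pts['R'][2],104)))
# bright flat centroid at z=80
im=t['image']; m=(im.min(-1)>225).astype(np.uint8); m[:165]=0;m[195:]=0;m[:,:228]=0;m[:,252:]=0
v,u=np.nonzero(m);print(len(u),'flat',loc(onplane(t,u.mean(),v.mean(),80)))
b=dark(t,234,160,5);print('bar top',b)
E
```

```text
(np.float64(214.72117962466487), np.float64(182.53887399463807)) (np.float64(225.9753289473684), np.float64(157.82401315789474)) (np.float64(219.73062015503876), np.float64(199.20736434108528)) (np.float64(221.0), np.float64(183.0)) (np.float64(212.6206896551724), np.float64(170.54525862068965))
red [ -1.5  82.7 122.1] 0.29
L [-56.6  82.2  71. ] 0.5
R [47.8 81.7 71.1] 1.02
[-56.41260283  82.92155247  66.        ] [48.16837238 82.97049314 66.        ] [ -1.1077106   83.17310763 118.        ] [-4.12211522 82.9460228  66.        ]
angle deg from red vs mid 3.32326040909343 from L-R z -0.05828529807534016
116 flat [-2.64060225 -2.70280332 80.        ]
bar top (np.float64(234.3752539242844), np.float64(161.12613111726685))
```

```bash
python3 - <<'E'
from h import *
np.set_printoptions(linewidth=200)
t=load('t12');s=load('s12')
print('s L');print(s['image'][178:189,215:228].max(-1))
print('s R');print(s['image'][156:168,226:240].max(-1))
print('t L');print(t['image'][194:206,214:227].max(-1))
print('t R');print(t['image'][165:177,206:220].max(-1))
print('t red');i=t['image'].astype(int);print((i[...,0]-i[...,1])[176:190,208:222])
print('s red');i=s['image'].astype(int);print((i[...,0]-i[...,1])[152:164,219:233])
E
```

```text
s L
[[241 241 241 239 231 203 176 192 210 197 154 106  79]
 [241 241 241 240 234 219 202 210 211 185 140  97  78]
 [241 241 241 240 233 219 203 204 197 171 133  97  85]
 [241 241 241 237 223 190 169 173 179 176 156 121 100]
 [241 241 240 234 206 150 120 138 176 201 187 145 117]
 [241 241 240 233 198 134  99 131 188 219 202 155 130]
 [241 241 241 234 207 156 132 157 205 224 205 154 132]
 [242 242 241 238 225 204 194 206 224 228 203 148 120]
 [242 242 242 241 237 233 232 234 236 232 200 139 105]
 [242 242 242 242 241 241 240 241 240 234 203 144 106]
 [242 242 242 242 242 241 241 241 241 236 220 178 149]]
s R
[[178 152 114  88  78  76  76  75  75  75  75  75  75  73]
 [221 196 150 110  89  82  79  77  76  75  75  75  74  74]
 [224 207 168 131 109  99  94  90  85  80  77  76  75  74]
 [194 183 166 151 137 126 119 115 106  95  88  82  78  76]
 [154 158 172 182 172 150 138 134 129 120 110  99  90  83]
 [133 150 187 208 192 157 135 137 143 143 134 121 111 102]
 [129 150 193 213 193 153 127 133 156 166 161 150 140 130]
 [129 149 191 208 193 167 142 141 172 193 194 187 177 165]
 [125 145 183 
[... 2448 characters left out ...]
3   3   2   3   2   2   2   2   2   3   3   3   2]
 [  4   4   3   3   3   2   2   3   3   3   3   2   2   2]
 [  9   7   6   4   4   4   7   8   6   3   3   2   3   3]
 [ 17  14  11   8   8  16  32  41  30  13   4   3   2   2]
 [ 25  22  19  16  19  43  80 100  80  40  12   3   2   3]
 [ 24  25  26  26  36  72 123 147 126  72  26   7   3   3]
 [ 19  20  21  25  44  82 134 156 136  80  31  10   5   4]
 [ 15  17  18  22  37  66 106 127 105  61  27  12   8   5]
 [ 10  13  15  18  28  41  60  74  60  38  25  18  11   7]
 [  4   7   9  12  19  25  28  32  29  26  24  21  14   8]
 [  1   2   4   7   9  15  12  11  14  18  21  18  10   6]
 [  1   2   2   3   5   9   7   5   8  13  13   9   4   3]]
```

>>> {"api": "carry_out", "payload": {
  "deltas": [
    [[4.7,-0.9,0],0],
    [[4.7,-0.9,0],0],
    [[4.7,-0.9,0],0],
    [[4.7,-0.9,0],0],
    [[4.7,-0.9,0],0]
  ],
  "claw": 5.0
}}

```text
clock: 9.9
position: [499.3, 161.1, 284.7]
tcp_rot: [0.602, 0.798, 0.0, -0.0]
wrist_force: [0.8, 0.6, -0.2]
finger_gap: 50.1
```

>>> {"api": "carry_out", "payload": {
  "deltas": [
    [[4.7,-0.9,0],0],
    [[4.7,-0.9,0],0],
    [[0,0,4.0],0],
    [[0,0,4.0],0],
    [[0,0,3.0],0]
  ]
}}

```text
clock: 10.4
position: [456.1, 245.3, 172.7]
tcp_rot: [0.601, 0.799, -0.0, -0.0]
wrist_force: [-0.3, -0.7, 0.0]
finger_gap: 50.0
```

>>> {"api": "carry_out", "payload": {
  "deltas": [
    [[0,0,1.0],0],
    [[0,0,0],0]
  ]
}}

```text
clock: 10.6
position: [456.5, 244.1, 163.3]
tcp_rot: [0.602, 0.798, -0.001, -0.001]
wrist_force: [0.5, 0.1, -0.9]
finger_gap: 50.0
```

```bash
python3 -c "
from h import *
st()"
```

```text
loc [  3.3  85.7 163.3] psi 105.94 F [ 0.5  0.1 -0.9] t 10.6 gap 50.0
```

>>> {"api": "carry_out", "payload": {
  "deltas": [
    [[0,0,2.0],0],
    [[0,0,2.0],0],
    [[0,0,1.5],0],
    [[0,0,0.7],0],
    [[0,0,0],0]
  ]
}}

```text
clock: 11.1
position: [458.9, 244.2, 103.0]
tcp_rot: [0.603, 0.798, 0.0, 0.0]
wrist_force: [-0.8, -0.2, -0.2]
finger_gap: 50.0
```

>>> {"api": "carry_out", "payload": {
  "deltas": [
    [[0,-0.7,0],0],
    [[0,-0.7,0],0],
    [[0,-0.4,0],0],
    [[0,-0.3,0],0],
    [[0,0,0],0]
  ]
}}

```text
clock: 11.6
position: [437.8, 238.0, 102.5]
tcp_rot: [0.603, 0.798, -0.0, 0.0]
wrist_force: [0.4, 0.4, 0.4]
finger_gap: 50.0
```

>>> {"api": "carry_out", "payload": {
  "deltas": [
    [[0,0,0],0]
  ]
}}

```text
clock: 11.7
position: [438.4, 238.2, 102.5]
tcp_rot: [0.603, 0.798, 0.0, 0.0]
wrist_force: [0.6, -0.1, 0.3]
finger_gap: 49.9
```

```bash
python3 -c "
from h import *
st()"
```

```text
loc [-15.7  85.  102.5] psi 105.86 F [ 0.6 -0.1  0.3] t 11.7 gap 49.9
```

>>> {"api": "carry_out", "payload": {
  "deltas": [
    [[0,-0.2,0],0],
    [[0,-0.25,0],0],
    [[0,0,0],0],
    [[0,0,0],0]
  ]
}}

```text
clock: 12.1
position: [434.4, 237.1, 102.5]
tcp_rot: [0.603, 0.798, 0.0, 0.0]
wrist_force: [1.7, -0.2, 1.4]
finger_gap: 49.9
```

```bash
python3 look.py s13;python3 -c "
from h import *
st()"
```

```text
loc [-19.9  85.  102.5] psi 105.86 F [ 0.8 -0.   0.9] t 12.15 gap 50.3
(np.float64(225.935960591133), np.float64(158.9064039408867), np.int64(11)) [  5.876046    85.4        112.32894854] 46.70010052569363 7.2284082114164265
loc [-19.9  85.  102.5] psi 105.86 F [ 0.8 -0.   0.9] t 12.15 gap 50.3
```

>>> {"api": "carry_out", "payload": {
  "deltas": [
    [[0,-0.05,0],0],
    [[0,0,0],0],
    [[0,0.8,0],0],
    [[0,0.8,-0.3],0],
    [[0,0,-3.0],0]
  ]
}}

```text
clock: 12.65
position: [447.2, 240.3, 132.4]
tcp_rot: [0.603, 0.798, -0.003, -0.002]
wrist_force: [-0.2, 0.2, -0.6]
finger_gap: 49.8
```

>>> {"api": "carry_out", "payload": {
  "deltas": [
    [[0,0,-4.5],0],
    [[0,0,-5.0],0],
    [[0,0,-4.5],0],
    [[-4.5,1.5,0],0],
    [[-4.5,1.5,0],0]
  ],
  "claw": 0
}}

```text
clock: 13.15
position: [504.1, 163.2, 277.7]
tcp_rot: [0.601, 0.799, 0.002, 0.002]
wrist_force: [0.9, -0.4, 0.0]
finger_gap: 0.0
```

>>> {"api": "carry_out", "payload": {
  "deltas": [
    [[-4.5,1.5,0],0],
    [[-4.5,1.5,0],0],
    [[-4.5,1.5,0],0],
    [[-4.5,1.5,0],0],
    [[-4.5,1.5,0],0]
  ]
}}

```text
clock: 13.65
position: [636.9, -35.0, 275.0]
tcp_rot: [0.603, 0.798, -0.0, -0.0]
wrist_force: [1.2, -0.2, 0.3]
finger_gap: -0.1
```

```bash
python3 look.py s14; cat > ang.py <<'E'
import sys
from h import *
c=snap('top',sys.argv[1]); im=c['image'][145:215,195:280,::-1]; cv2.imwrite('pics/'+sys.argv[1]+'y.png',cv2.resize(im,None,fx=8,fy=8)); t=c
def dark(c,y0,y1,x0,x1):
    g=c['image'][y0:y1,x0:x1].max(-1).astype(float); w=np.clip(212-g,0,None); w[w<25]=0;v,u=np.mgrid[y0:y1,x0:x1]; return (w*u).sum()/w.sum(),(w*v).sum()/w.sum()
rt=redc(t,205,222,175,192)[:2]; L=dark(t,198,203,217,223); R=dark(t,168,173,210,216)
l=loc(onplane(t,*L,66));r=loc(onplane(t,*R,66));d=loc(onplane(t,*rt,118)); print(rt,L,R,l,r,d)
print('tilt',np.degrees(np.arcsin((d[0]-(l+r)[0]/2)/52)))
st()
E
sed 's/c=snap(.top.,sys.argv\[1\])/c=load(sys.argv[1])/' ang.py > ang0.py; python3 ang0.py t12; python3 ang.py t14
```

```text
loc [ 102.  -239.5  272.9] psi 105.5 F [ 3.7 -4.6 -0.8] t 13.7 gap 0.2
(np.float64(225.6265457543281), np.float64(158.51937345424568), np.int64(28)) [  3.447152    85.4        115.48518305] 49.605102541153286 3.984803214393166
(np.float64(214.72117962466487), np.float64(182.53887399463807)) (np.float64(219.73847262247838), np.float64(199.19524495677234)) (np.float64(212.56307490144548), np.float64(170.47174770039422)) [-56.37797257  82.88462575  66.        ] [48.47210678 83.10536504 66.        ] [ -1.1077106   83.17310763 118.        ]
tilt 3.136551557763414
loc [ 102.  -239.5  272.9] psi 105.5 F [ 3.7 -4.6 -0.8] t 13.7 gap 0.2
(np.float64(214.96301667875272), np.float64(183.4706308919507)) (np.float64(219.74020319303338), np.float64(199.20464441219158)) (np.float64(212.5595003287311), np.float64(170.47074293228138)) [-56.41155981  82.88665498  66.        ] [48.4786645 83.1167451 66.       ] [ -4.39817718  83.13580731 118.        ]
tilt -0.4757031495949736
loc [ 101.3 -235.8  272.8] psi 105.5 F [-0.4  1.  -0. ] t 13.75 gap -0.2
```

View pics/t14y.png

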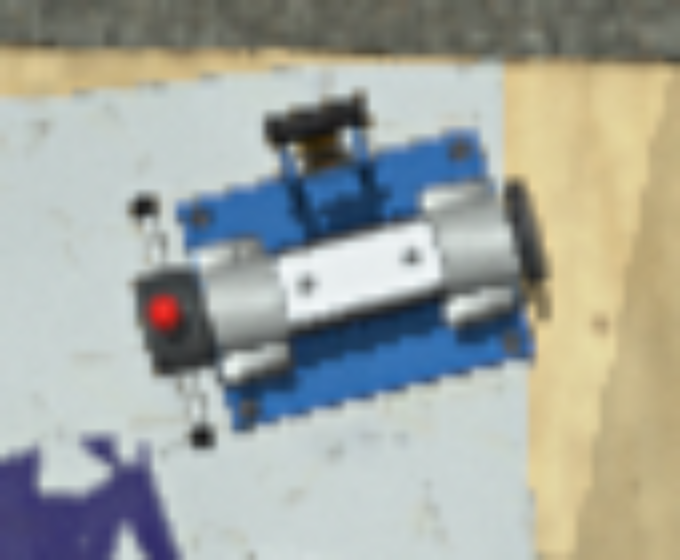

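>>> {"api": "carry_out", "payload": {
  "deltas": [
    [[4.7,0,0],0],
    [[4.7,0,0],0],
    [[4.7,0,0],0],
    [[4.7,0,0],0],
    [[4.7,0,0],0.3]
  ]
}}

```text
clock: 14.25
position: [570.7, 194.9, 275.2]
tcp_rot: [0.605, 0.796, -0.0, -0.0]
wrist_force: [0.2, 0.3, -0.0]
finger_gap: 0.1
```

>>> {"api": "carry_out", "payload": {
  "deltas": [
    [[0,0,0],0],
    [[0,0,3.0],0],
    [[0,0,3.0],0],
    [[0,0,2.5],0],
    [[0,0,1.5],0]
  ]
}}

```text
clock: 14.75
position: [570.3, 192.5, 172.7]
tcp_rot: [0.605, 0.796, -0.002, -0.001]
wrist_force: [-0.2, 0.4, -0.3]
finger_gap: -0.0
```

```bash
python3 look.py s15; python3 -c "
from h import *
im=load('s15')['image'][80:200,200:320,::-1]; cv2.imwrite('pics/s15y.png',cv2.resize(im,None,fx=5,fy=5))"
```

```text
loc [ 97.6   5.1 170.7] psi 105.56 F [-0.  -0.9 -2. ] t 14.8 gap 0.2
(np.float64(225.62489694971146), np.float64(158.52267106347898), np.int64(27)) [  3.43170365  85.4        115.48423952] 49.603090130718535 3.967077923274849
```

View pics/s15y.png

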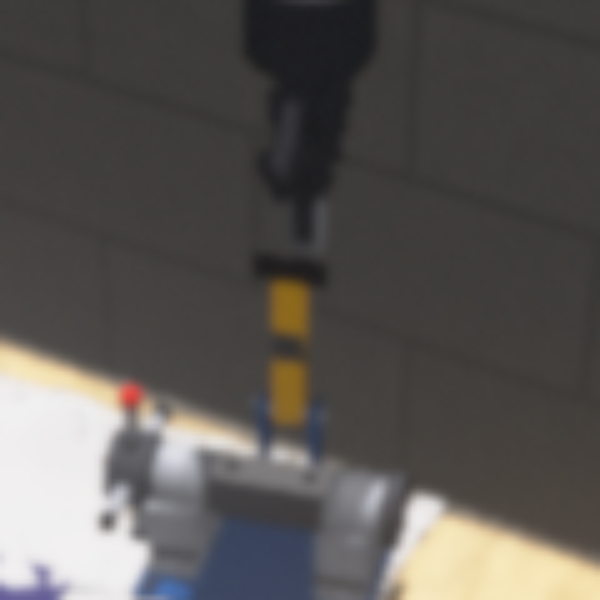

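>>> {"api": "carry_out", "payload": {
  "deltas": [
    [[-0.3,-1.5,0],0],
    [[0,-1.5,0],0],
    [[0,-1.2,0],0],
    [[0,-1.2,0],0],
    [[0,-1.2,0],0]
  ]
}}

```text
clock: 15.3
position: [509.2, 172.1, 176.1]
tcp_rot: [0.605, 0.796, 0.0, 0.0]
wrist_force: [0.9, 1.6, 1.3]
finger_gap: 0.2
```

```bash
python3 look.py s16; python3 -c "
from h import *
im=load('s16')['image'][80:200,200:320,::-1]; cv2.imwrite('pics/s16y.png',cv2.resize(im,None,fx=5,fy=5))"
```

```text
loc [ 32.3   2.3 176. ] psi 105.55 F [-2.1 -0.8  0.6] t 15.35 gap -0.1
(np.float64(225.62345169281585), np.float64(158.52105697770438), np.int64(28)) [  3.42030067  85.4        115.49829787] 49.616327442089286 3.9528184404598163
```

View pics/s16y.png

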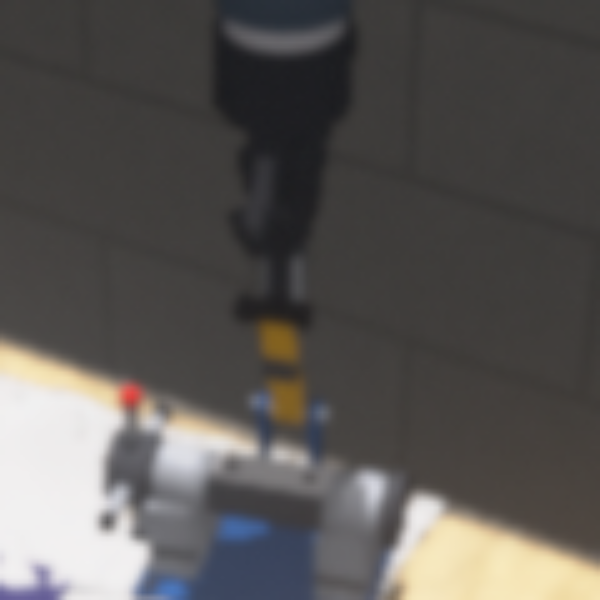

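>>> {"api": "carry_out", "payload": {
  "deltas": [
    [[0,-0.7,0.4],0],
    [[0,-0.7,0.2],0],
    [[0,0.3,-1.5],0],
    [[0,0,-1.5],0],
    [[0,-1.0,0],0]
  ]
}}

```text
clock: 15.85
position: [490.5, 167.0, 200.8]
tcp_rot: [0.605, 0.796, 0.001, 0.001]
wrist_force: [-0.6, 0.3, -0.3]
finger_gap: 0.3
```

>>> {"api": "carry_out", "payload": {
  "deltas": [
    [[0,-1.0,0],0],
    [[0,0,0],0]
  ]
}}

```text
clock: 16.05
position: [476.6, 163.5, 198.3]
tcp_rot: [0.605, 0.796, -0.001, -0.001]
wrist_force: [-0.2, -0.0, -0.4]
finger_gap: -0.4
```

```bash
python3 look.py s17; python3 -c "
from h import *
im=load('s17')['image'][80:200,200:320,::-1]; cv2.imwrite('pics/s17y.png',cv2.resize(im,None,fx=5,fy=5))"
```

```text
loc [  1.5   2.7 198.4] psi 105.56 F [ 1.1 -0.3 -0.6] t 16.1 gap -0.4
(np.float64(225.6294458229942), np.float64(158.51778329197683), np.int64(28)) [  3.47232666  85.4        115.47293027] 49.59463562041952 4.014800410454806
```

View pics/s17y.png

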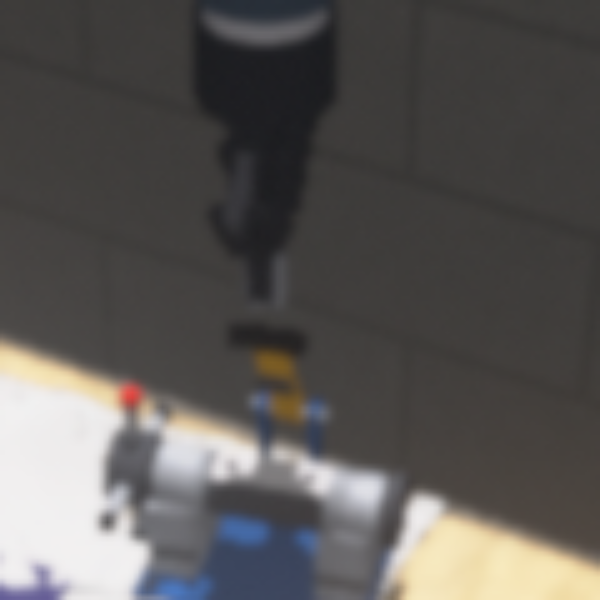

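```bash
python3 -c "
from h import *
c=load('s17')
for a in (45,50,55,60,65):
    r=np.radians(a);u,v=proj(c,glob((47-100*np.cos(r),2,88+100*np.sin(r))));print(a,(u-200)*5+2,(v-80)*5+2)
"
```

```text
45 253.49107937305146 383.9495663807601
50 256.5720987243314 368.7848120418236
55 259.89512014430227 354.0006290349866
60 263.42803493161665 339.73425647186355
65 267.1366860995564 326.1159656575452
```

>>> {"api": "carry_out", "payload": {
  "deltas": [
    [[0,-0.3,1.6],0],
    [[0,-1.0,0.8],0],
    [[0,-1.0,0.9],0],
    [[0,-0.8,1.0],0],
    [[0,-0.8,1.1],0]
  ]
}}

```text
clock: 16.6
position: [440.8, 153.3, 144.6]
tcp_rot: [0.605, 0.796, -0.0, -0.0]
wrist_force: [0.2, 0.2, -0.7]
finger_gap: 0.3
```

```bash
python3 look.py s18; python3 -c "
from h import *
im=load('s18')['image'][80:200,200:320,::-1]; cv2.imwrite('pics/s18y.png',cv2.resize(im,None,fx=5,fy=5))"
```

```text
loc [-39.2   2.9 142.6] psi 105.56 F [-2.  -1.6 -1.4] t 16.65 gap -0.2
(np.float64(225.6222038111019), np.float64(158.5211267605634), np.int64(27)) [  3.40976061  85.4        115.5056002 ] 49.622887041320155 3.940096361461506
```

View pics/s18y.png

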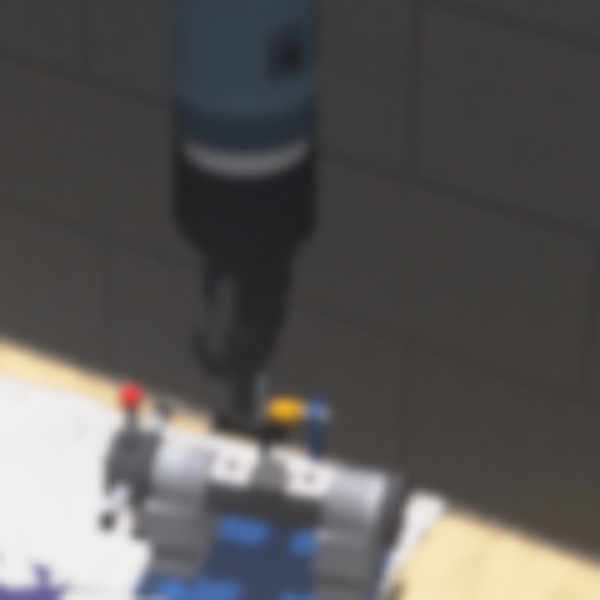

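>>> {"api": "carry_out", "payload": {
  "deltas": [
    [[0,-0.5,1.2],0],
    [[0,-0.4,1.2],0],
    [[0,-0.2,1.0],0],
    [[0,-0.1,0.8],0],
    [[0,0,0.3],0]
  ]
}}

```text
clock: 17.15
position: [429.5, 150.2, 99.4]
tcp_rot: [0.605, 0.796, -0.001, -0.0]
wrist_force: [-0.1, 0.3, 0.9]
finger_gap: -0.2
```

>>> {"api": "carry_out", "payload": {
  "deltas": [
    [[0,0,0.2],0],
    [[0,0,0.2],0],
    [[0,0,0],0]
  ]
}}

```text
clock: 17.45
position: [430.3, 150.4, 96.4]
tcp_rot: [0.605, 0.796, 0.0, 0.0]
wrist_force: [-0.1, -1.5, 1.0]
finger_gap: -0.2
```

```bash
python3 look.py s19; python3 -c "
from h import *
im=load('s19')['image'][80:200,200:320,::-1]; cv2.imwrite('pics/s19y.png',cv2.resize(im,None,fx=5,fy=5))"
```

```text
loc [-47.4   2.7  96.5] psi 105.56 F [ 0.6 -0.2  0.5] t 17.5 gap 0.1
(np.float64(225.6155737704918), np.float64(158.51967213114753), np.int64(26)) [  3.35463081  85.4        115.55042678] 49.66385347327632 3.8730914634899536
```

View pics/s19y.png

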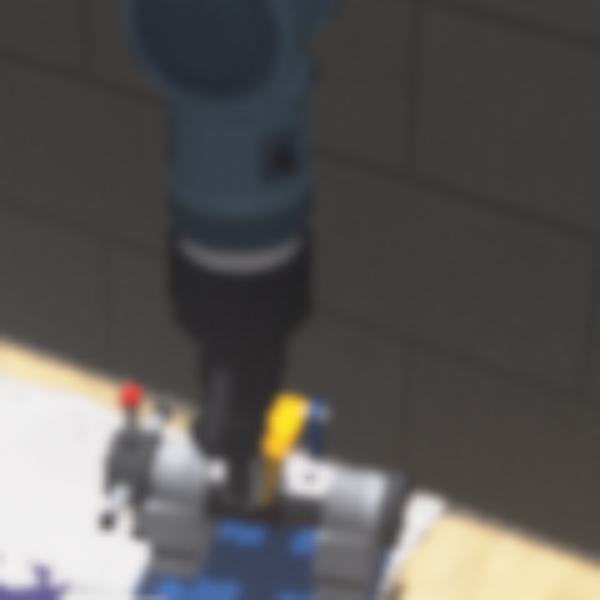

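Nearly at the bottom with only friction force so far; press on until contact builds.

>>> {"api": "carry_out", "payload": {
  "deltas": [
    [[0,0,0.2],0],
    [[0,0,0.2],0],
    [[0,0,0],0]
  ]
}}

```text
clock: 17.8
position: [430.6, 150.5, 94.5]
tcp_rot: [0.605, 0.796, 0.001, 0.001]
wrist_force: [-6.3, -1.1, 17.4]
finger_gap: -0.1
```

>>> {"api": "carry_out", "payload": {
  "deltas": [
    [[0,0,0.2],0],
    [[0,0,0.2],0],
    [[0,0,0],0]
  ]
}}

```text
clock: 18.1
position: [430.7, 150.5, 93.5]
tcp_rot: [0.605, 0.796, 0.001, 0.001]
wrist_force: [-15.7, -3.5, 47.3]
finger_gap: 0.0
```

>>> {"api": "carry_out", "payload": {
  "deltas": [
    [[0,0,-0.5],0],
    [[0,0,-1.5],0],
    [[0,0,-4.0],0],
    [[0,0,-5.0],0],
    [[0,0,-5.0],0]
  ]
}}

```text
clock: 18.6
position: [429.3, 150.2, 249.8]
tcp_rot: [0.605, 0.796, -0.0, -0.0]
wrist_force: [1.2, -0.2, -0.1]
finger_gap: 0.1
```

>>> {"api": "carry_out", "payload": {
  "deltas": [
    [[-4.5,1.5,-1],0],
    [[-4.5,1.5,0],0],
    [[-4.5,1.5,0],0],
    [[-4.5,1.5,0],0],
    [[-4.5,1.5,0],0]
  ]
}}

```text
clock: 19.1
position: [563.5, -48.0, 258.5]
tcp_rot: [0.605, 0.796, 0.0, 0.0]
wrist_force: [0.3, 0.3, 0.1]
finger_gap: 0.3
```

>>> {"api": "carry_out", "payload": {
  "deltas": [
    [[-4.5,1.5,0],0],
    [[-2,0,0],0],
    [[0,0,0],0]
  ]
}}

```text
clock: 19.4
position: [595.0, -107.6, 257.4]
tcp_rot: [0.606, 0.795, -0.0, -0.0]
wrist_force: [-0.5, 0.6, -0.7]
finger_gap: 0.2
```

```bash
python3 look.py s20; python3 ang.py t20; python3 -c "
from h import *
im=load('s20')['image'][140:210,205:290,::-1]; cv2.imwrite('pics/s20y.png',cv2.resize(im,None,fx=8,fy=8))"
```

```text
loc [  40.6 -288.3  257.8] psi 105.45 F [-0.6 -0.   0.2] t 19.45 gap -0.0
(np.float64(225.59882253994954), np.float64(158.51051303616484), np.int64(26)) [  3.21797218  85.4        115.68177874] 49.78588638765593 3.7059669424577044
(np.float64(214.97368421052633), np.float64(183.42251461988303)) (np.float64(219.70394265232974), np.float64(199.17849462365592)) (np.float64(212.5594684385382), np.float64(170.46578073089702)) [-56.29106175  82.98800547  66.        ] [48.49583771 83.11265101 66.        ] [ -4.24753734  83.06150767 118.        ]
tilt -0.3855652859903768
loc [  40.6 -287.1  258.1] psi 105.54 F [-0.3 -0.  -0.7] t 19.5 gap -0.2
```

View pics/s20y.png

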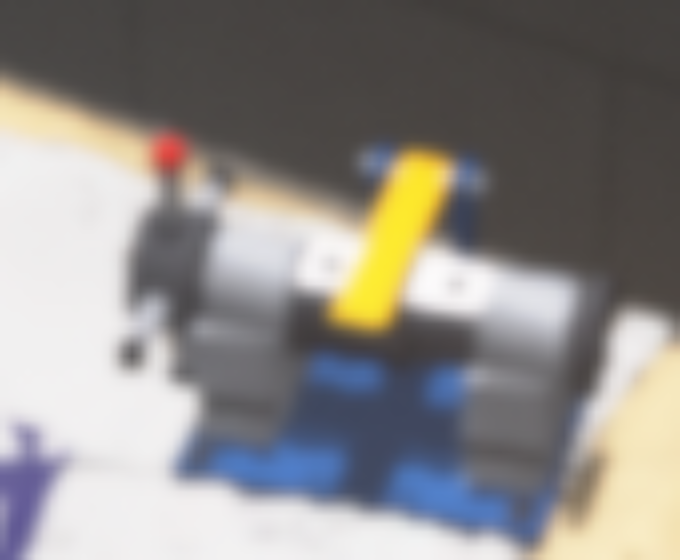

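View pics/t20y.png

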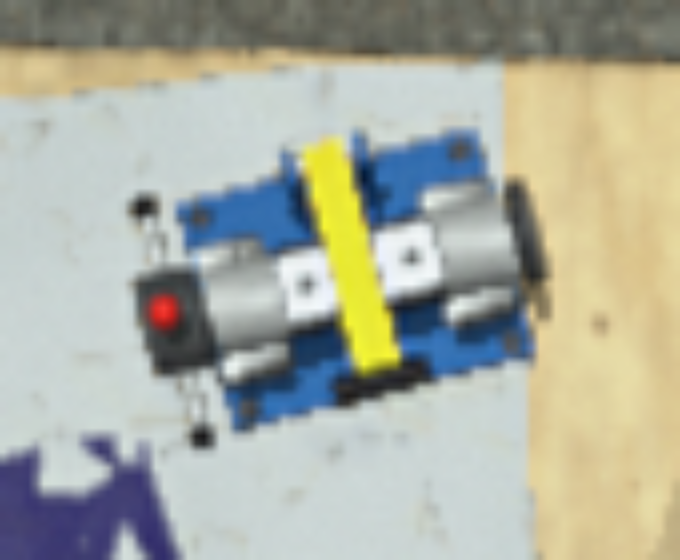

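```bash
python3 - <<'E'
from h import *
a=load('top0')['image'].astype(int);b=load('t20')['image'].astype(int)
for n,(x0,x1,y0,y1) in dict(glue=(128,152,164,186),clamp=(158,204,216,232),sand=(354,378,168,206),marker=(300,332,172,202)).items(): print(n,np.median(np.abs(a-b)[y0:y1,x0:x1]),np.percentile(np.abs(a-b)[y0:y1,x0:x1],97))
print(close_job())
E
```

```text
glue 10.0 13.0
clamp 4.0 8.0
sand 9.0 104.94999999999982
marker 59.0 146.0
the job is handed in; nothing more can be done
None
```

View pics/t20.png

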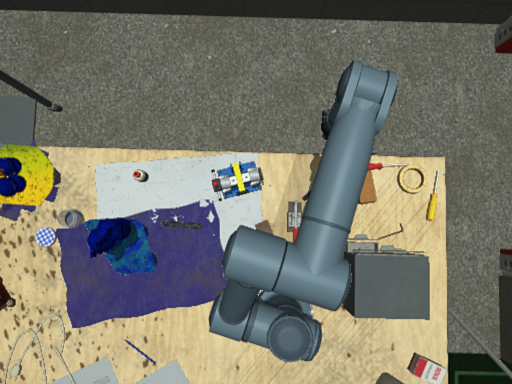

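I rolled the shaft by pushing on the red-ball spoke until its flat faced up, then pushed the yellow keeper over and pressed it down onto the flat. I backed the arm clear and handed the job in at about 19.5 s.

**Flat:** The last top view put it about 0.4° from straight up, with an uncertainty of about 0.7°. The shaft looks seated in both V-blocks. The scene camera gave about 4°, but one pixel there is worth roughly 10°, so I went by the top view.

**Keeper:** The firm stop came at a tool height of about 94–95 mm, where a flush foot would put the bar's top at 95.5 mm. Resting on the round of the shaft it would have stopped near 107 mm. The arm looks level in both views, but I did not check under the foot for a gap.

**Bystanders:** The glue bottle and clamp grip look unchanged in the final picture. The arm covered the marker and part of the sanding block, so I could not confirm those by image. The tool crossed over that side at about 230 mm or higher, and no contact force showed there.

**What did not go smoothly:**
- The first push had the fingertip riding on top of the ball, with up to about 25 N upward. I backed off, and the shaft rolled back partway, so I pushed again lower down.
- The final press on the keeper bar, with the fingertips, briefly reached 47 N upward (about 50 N in total), more than I intended. That is above the 40 N limit for the arm or gripper body, if fingertip contact counts towards it, and well under the 120 N wrist limit.

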